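# Peel the top kit tray off a sticky stack and hold it out

### The arm

A 7-joint arm with a two-finger parallel gripper is mounted at the origin on the work surface. World frame = base frame: x ahead of the robot, y to its left, z up, the work surface at z = 0. Lengths are in m, angles in degrees, forces in N, time in s.
With the tool pointing down it reaches from about 0.35 to 0.775 m from the base axis. Payload 3.1 kg.
Tool frame: the origin (TCP) lies on the centre line of the jaws, within the pads' length; the fingertips stand 17 mm ahead of it and the grasp point (between the pads) lies 2 mm behind it (robot.tip_reach is the distance from the TCP to the fingertips, in m); z points along the fingers, y is the line along which they close (so a half turn about z gives the same grasp; the last joint's range is limited). The gripper opens to 85 mm and grips with 20 to 120 N. Pads are 22 mm wide; open, the fingers measure 114 mm over their backs; the gripper's body (76 mm by 85 mm) begins 54 mm behind the grasp point. The pads swing forward as they close: fully open they stand 13 mm farther back than shut.
Start: joints at [-72.347, 17.813, 0.802, 86.603, -0.252, 75.585, -1.558], TCP at [0.188, 0.517, 0.248] pointing down, gripper open.
Joint ranges: [-154.91, 154.91], [-16.99, 109.72], [-72.82, 74.43], [7.12, 147.25], [-82.49, 262.49], [11.32, 116.49], [-174.64, 174.64]. Speed limits (degrees/s): [159.86, 159.86, 180, 180, 180, 180, 180].

### API

Orientations are given as [roll, pitch, yaw] about the fixed x, y, z axes, in that order (R = Rz(yaw) Ry(pitch) Rx(roll)).
In Python, from station import robot, fingers, vision, workorder, recognise gives the robot as it stands. Calls block until the motion is done:
- robot.move_to(position, orientation): joint-space move of the TCP to a pose.
- robot.line_to(position, orientation=None, velocity=0.15, f_stop=None): straight line of the TCP; orientation=None keeps the orientation; velocity is the mean speed in m/s. With f_stop (N) it stops when the force on the tool has changed by that much, and returns True; else False.
- robot.move_j(angles): joint-space move.
- fingers.gripper_to(opening, force=None): opening from 0.0 (shut) to 1.0 (fully open); force is the grip in N (None keeps the last); returns when the fingers have stopped.
- robot.pause(seconds).
- robot.inverse_kinematics(position, orientation): joint angles nearest the present ones, or None.
- vision.grab_frame(name): name is "scene" or "top"; returns the picture (480x640x3 uint8, red, green, blue); there is no depth.
- vision.calibration(name): a dict with "mtx" (3x3 intrinsics, pixels), "k1" (the pictures are not rectified: a ray, as slopes to the right and down, at radius r is drawn at 1 + k1 r^2 times it, then the intrinsics apply), "extrinsics" (4x4, takes a point from world to camera coordinates). Camera axes: x right, y up, looking along -z (the intrinsics and any distortion apply to the point x, -y, -z); pixel columns grow to the right and rows downward; lengths in m; the calibration is good to about 2 mm. A picture is of the moment at which its call begins. calibration takes no time and is no camera call.
A pose or a line that the arm cannot do raises robot.PlanningError and nothing moves.
- workorder.close_job(): hands the job in; it is judged then, once.
Trained networks look in the newest picture that a camera, given by its name, has taken for a name from the list of things; names that differ only in an ending like _2 or _b are one class to them, and where a whole thing is asked for, a point or a joint stands for the part that bears it (a point fixed in the world has none). Each returns a list of dicts, best first, with "p" (0 to 1); they miss things now and then, are a little off and sometimes report something else, mostly with a low value. They report only what shows in the picture. A call takes as long as a camera call.
- recognise(label, camera): "rect" ([centre column, centre row, width, height] in pixels, round what is visible of it).
Readings, each from a call of its own:
- robot.current_time_s(): time.
- robot.current_joint_positions(): joint angles.
- robot.current_dq(): joint speeds.
- robot.current_joint_torque(): joint torques, N m.
- robot.current_tool_pos(): TCP position.
- robot.current_eef_rot(): TCP orientation.
- robot.current_contact_force(): force on the tool from outside, world axes, zero at the start.
- robot.current_torque(): the same for the moment, N m.
- robot.current_finger_gap(): opening from 0.0 (shut) to 1.0 (fully open).
- robot.current_gripper_force(): force on a finger pad.
Only numpy, scipy, OpenCV 4.12 (cv2) and the standard library are available. Lean on these libraries where they do the work, as an engineer would, in place of code of your own. Each camera call takes 0.05 s, during which the arm holds its last target. There are 200 camera calls.

### The job

Take the steel hold-down weight out of the top tray of the nested stack and set it down gently, standing upright and wholly on the rubber mat. The nested trays cling together, so then peel only the top tray off by tilting it up from one corner while the opposite corner is still down, leaving the trays below standing where they are and the glue bottle and tape roll undisturbed. Finish still holding that tray in the gripper, level and still, centred over the mat with its underside about 16 cm above the bench.

Things in the scene. Friction and masses are not known exactly. Their poses are not given: they have to be found in the camera images.
- tray: top tray of the stack, grey rigid plastic, 0.19 kg: 180 (x) x 140 (y) mm, 34 mm tall, corners cut at 45 degrees over 45 mm of each side. Upright walls 4 mm thick from 14 mm up to the rim at 34 mm, flush with the trays below; inside, a 7 mm wide ledge at 14 mm height, then the floor, 4 mm thick. A 10 mm skirt below the wall nests with 3 mm play. Origin: centre of the underside, z up
- lower_stack: three trays of the same shape stuck into one loose piece of 0.62 kg, 82 mm tall, standing on the bench. Origin: centre of its underside, axes as the tray's. The top tray's underside sits 72 mm and its rim 106 mm above this origin. The top tray clings to it: a sprung nib in each corner wall grips the skirt; lifted level, all four hold at once
- weight: turned steel hold-down weight, 0.3 to 0.5 kg, standing on the top tray's floor near its middle: foot 44 mm across and 30 mm high, neck 18 mm across, on top a round knob 24 mm across from 46 to 66 mm height (clear above the tray's rim). Origin: centre of its underside, z up
- mat: square black rubber mat fixed to the bench, 200 x 200 mm, 3 mm thick. Origin: centre of its underside, so its top is 3 mm above; x and y along its sides
- glue: small amber glue bottle with a white cap, 32 mm across and 85 mm tall, standing beyond the work; leave alone. Origin: centre of its underside
- tape: roll of pale tape lying flat, 84 mm across, 24 mm high; leave alone. Origin: centre of its underside
- corner0 (a point): point on the top tray's rim, mid-thickness and middle of the 45-degree corner wall on its (+x, +y) corner: +66, +46, 34 mm from the tray's origin; diagonally across from corner2. The corner wall is 63 mm long, 20 mm of it free outside above a 4 mm groove. The nib under it holds 1 to 2 N and lets go some 5 mm up
- corner1 (a point): point on the top tray's rim, mid-thickness and middle of the 45-degree corner wall on its (-x, +y) corner: -66, +46, 34 mm from the tray's origin; diagonally across from corner3. The corner wall is 63 mm long, 20 mm of it free outside above a 4 mm groove. The nib under it holds 1 to 2 N and lets go some 5 mm up
- corner2 (a point): point on the top tray's rim, mid-thickness and middle of the 45-degree corner wall on its (-x, -y) corner: -66, -46, 34 mm from the tray's origin; diagonally across from corner0. The corner wall is 63 mm long, 20 mm of it free outside above a 4 mm groove. The nib under it holds 1 to 2 N and lets go some 5 mm up
- corner3 (a point): point on the top tray's rim, mid-thickness and middle of the 45-degree corner wall on its (+x, -y) corner: +66, -46, 34 mm from the tray's origin; diagonally across from corner1. The corner wall is 63 mm long, 20 mm of it free outside above a 4 mm groove. The nib under it holds 1 to 2 N and lets go some 5 mm up

How it is judged (in metres and radians):
On the way, in this order (a step that is already met when the one before it is completed fails the run):
1. the weight stands upright on the mat, wholly on it, let go, the top tray still in place (x of weight in the frame of mat between -0.08 and 0.08 m and y of weight in the frame of mat between -0.08 and 0.08 m and z of weight in the frame of mat between 0 and 0.008 m and angle between weight's own z axis and vertical below 0.1 rad and linear speed of weight below 0.03 m/s and contact force between the fingers and weight below 0.1 N), for 0.2 s.
2. one corner of the top tray is lifted more than 12 mm while the opposite corner is still down (within 5 mm) (((z of corner0 in the frame of lower_stack above 0.118 m and z of corner2 in the frame of lower_stack below 0.111 m) or (z of corner1 in the frame of lower_stack above 0.118 m and z of corner3 in the frame of lower_stack below 0.111 m) or (z of corner2 in the frame of lower_stack above 0.118 m and z of corner0 in the frame of lower_stack below 0.111 m) or (z of corner3 in the frame of lower_stack above 0.118 m and z of corner1 in the frame of lower_stack below 0.111 m))), for 0.05 s.
At the end, for the whole second after the job is handed in: Tray held still, level within 0.2 rad, underside 12 to 22 cm above the bench, centre within 50 mm of the mat's, touching neither stack nor weight; weight upright, centre 20 mm or more inside the mat's edges; lower trays upright and, like bottle and tape, within 30 mm of their starts (height (world z) of tray between 0.12 and 0.22 m and angle between tray's own z axis and vertical below 0.2 rad and horizontal distance between tray and mat below 0.05 m and contact force between the fingers and tray above 1 N and linear speed of each of tray, weight below 0.03 m/s and contact force between tray and lower_stack below 0.05 N and contact force between tray and weight below 0.05 N and x of weight in the frame of mat between -0.08 and 0.08 m and y of weight in the frame of mat between -0.08 and 0.08 m and z of weight in the frame of mat between 0 and 0.008 m and angle between weight's own z axis and vertical below 0.1 rad and distance of each of lower_stack, glue, tape from where it was at the start of the episode below 0.03 m and angle between lower_stack's own z axis and vertical below 0.05 rad); the arm keeps its last pose, push and grip.
It fails at once if the lower trays are lifted, tipped or shoved (height (world z) of lower_stack above 0.015 m or angle between lower_stack's own z axis and vertical above 0.15 rad or distance of lower_stack from where it was at the start of the episode above 0.04 m).
It fails at once if the weight is dropped or flung (linear speed of weight above 0.9 m/s).
It fails at once if the glue bottle or tape roll is disturbed (distance of any of glue, tape from where it was at the start of the episode above 0.04 m).
It also fails if it takes over 58 s, if anything falls off the work surface, if the arm or the gripper's body presses on something with over 40 N, if the wrist force passes 120 N, or if a joint passes its speed limit or range.

## Working session

There is one attempt and no reset: what is moved stays moved. The work goes in short steps, each a Python script; the robot and the scene stay as the last script left them, time stands still between calls to the robot, and variables do not carry over. Pictures are saved under pics/ and viewed, at most 10 in all, crops included, and the job is handed in when it is done.

```bash
ls; mkdir -p pics; cat > h.py <<'E'
import numpy as np, cv2
from station import robot, fingers, vision, workorder, recognise
def cal(n):
    c=vision.calibration(n); return np.array(c["mtx"]),float(c["k1"]),np.array(c["extrinsics"])
def proj(n,P):
    K,k1,E=cal(n); P=np.atleast_2d(P); C=P@E[:3,:3].T+E[:3,3]
    s=np.c_[C[:,0]/-C[:,2],-C[:,1]/-C[:,2]]; s=s*(1+k1*(s**2).sum(1,keepdims=True))
    return s@K[:2,:2].T+K[:2,2]
def ray(n,uv):
    K,k1,E=cal(n); d=np.linalg.solve(K,[uv[0],uv[1],1])[:2]; s=d.copy()
    for _ in range(20): s=d/(1+k1*(s@s))
    R=E[:3,:3]; return -R.T@E[:3,3], R.T@np.array([s[0],-s[1],-1])
def at_z(n,uv,z):
    o,d=ray(n,uv); return o+d*(z-o[2])/d[2]
def tri(obs):
    A=np.zeros((3,3));b=np.zeros(3)
    for n,uv in obs:
        o,d=ray(n,uv); d/=np.linalg.norm(d); M=np.eye(3)-np.outer(d,d); A+=M;b+=M@o
    return np.linalg.solve(A,b)
def save(n,f):
    im=np.array(vision.grab_frame(n)); cv2.imwrite(f"pics/{f}.png",im[:,:,::-1]); return im
E
python3 - <<'E'
from h import *
for n in ("scene","top"):
    save(n,n+"0"); K,k,E=cal(n); print(n,K[0,0],k,(-E[:3,:3].T@E[:3,3]).round(3))
    for l in ("tray","lower_stack","weight","mat","glue","tape","corner0","corner1","corner2","corner3"):
        for r in recognise(l,n)[:2]: print(l,np.round(r["rect"],1),round(r["p"],2))
E
```

```text
pics
scene 453.7123359261744 -0.0024466988234528838 [1.023 0.358 0.723]
tray [365.5 214.8  91.7  83.7] 0.75
weight [376.5 201.6  26.6  36.4] 0.68
mat [223.  183.9 124.3  88.1] 0.55
glue [200.4 291.3  28.9  34. ] 0.84
tape [481.8 283.5  48.1  43.8] 0.76
corner0 [365.9 214.8  94.8  86.1] 0.97
corner1 [365.9 214.8  94.8  86.1] 0.97
corner2 [365.9 214.8  94.8  86.1] 0.97
corner3 [365.9 214.8  94.8  86.1] 0.97
top 439.8517733829931 -0.10876249522551158 [0.45  0.089 1.101]
tray [298.6 287.9  65.5  77.8] 0.67
weight [291.5 298.4  18.7  18.1] 0.87
mat [436.6 291.6  96.1 101.7] 0.89
glue [372.4 186.8  14.1  17.1] 0.59
glue [297.  289.3  63.3  84.6] 0.23
tape [204.2 300.6  33.3  34.1] 0.92
corner0 [295.1 291.5  67.8  83.7] 0.63
corner1 [295.1 291.5  67.8  83.7] 0.63
corner2 [295.1 291.5  67.8  83.7] 0.63
corner3 [295.1 291.5  67.8  83.7] 0.63
```

```bash
python3 -c "
import cv2,os
print(os.listdir('pics'))"
```

```text
['scene0.png', 'top0.png']
```

View pics/scene0.png

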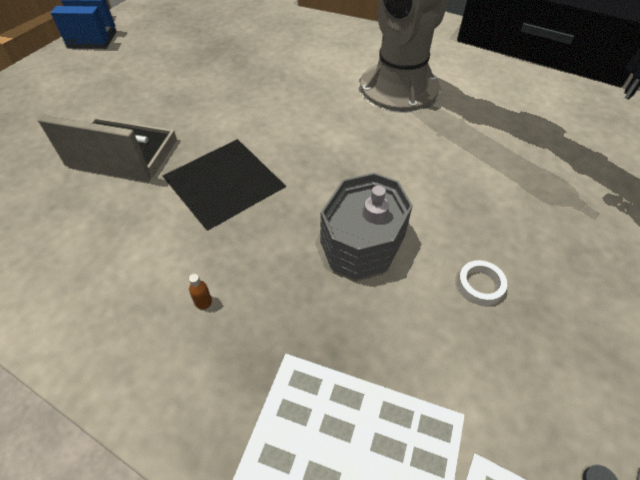

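View pics/top0.png

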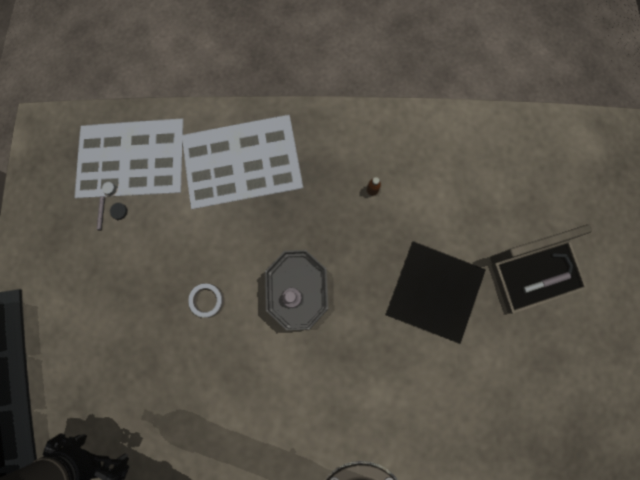

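```bash
cat > fit.py <<'E'
from h import *
from scipy.optimize import minimize, differential_evolution
ims={n:cv2.imread(f"pics/{n}0.png") for n in ("scene","top")}
G={}
for n,im in ims.items():
    g=cv2.GaussianBlur(cv2.cvtColor(im,6),(0,0),1.0).astype(float); m=np.hypot(cv2.Sobel(g,6,1,0),cv2.Sobel(g,6,0,1)); G[n]=cv2.GaussianBlur(np.minimum(m,120),(0,0),1.0)
def octo(off):
    a,b=.09-off,.07-off; c=.045-off*(2-2**.5)
    v=np.array([[a,b-c],[a-c,b],[c-a,b],[-a,b-c],[-a,c-b],[c-a,-b],[a-c,-b],[a,c-b]])
    return np.concatenate([np.linspace(v[i],v[(i+1)%8],12,endpoint=False) for i in range(8)])
def place(P2,p):
    c,s=np.cos(p[3]),np.sin(p[3]); return np.c_[P2@np.array([[c,s],[-s,c]])+p[:2],np.full(len(P2),p[2])]
def val(n,P):
    uv=proj(n,P).astype(np.float32); return cv2.remap(G[n].astype(np.float32),uv[:,:1],uv[:,1:],1).mean()
def cost(p):
    return -sum(val(n,place(octo(o),p)) for n in G for o in (0,.004))
def mcost(p):
    a=np.linspace(-.1,.1,30); o=np.full(30,.1); P=np.r_[np.c_[a,o],np.c_[a,-o],np.c_[o,a],np.c_[-o,a]]
    return -sum(val(n,place(P,[p[0],p[1],.003,p[2]])) for n in G)
if __name__=="__main__":
    c=at_z("top",(297,291),.106); print("guess",c)
    r=differential_evolution(cost,[(c[0]-.02,c[0]+.02),(c[1]-.02,c[1]+.02),(.08,.13),(-.5,.5)],seed=1); p=r.x; print("tray",p.round(4),r.fun)
    r2=minimize(lambda q:cost([q[0],q[1],.106,q[2]]),[p[0],p[1],p[3]],method="Nelder-Mead"); print("z106",r2.x.round(4),r2.fun)
    m=at_z("top",(436.6,291.6),.003); r=differential_evolution(mcost,[(m[0]-.02,m[0]+.02),(m[1]-.02,m[1]+.02),(-.8,.8)],seed=1); print("mat",r.x.round(4),r.fun)
    mp=[r.x[0],r.x[1],.003,r.x[2]]
    for l,z in (("glue",.04),("tape",.024)):
        print(l,at_z("top",recognise(l,"top")[0]["rect"][:2],z).round(3))
    out=[]
    for n,(u,v) in (("scene",(366,210)),("top",(297,290))):
        S=6; H=50; im=ims[n]; M=np.float32([[S,0,-S*(u-H)],[0,S,-S*(v-H)]]); q=cv2.warpAffine(im,M,(600,600),flags=2)
        q2=np.clip(q.astype(float)*(2 if n=="top" else 1.3),0,255).astype(np.uint8)
        for o,col in ((0,(0,0,255)),(.004,(0,255,0))):
            for a,b in proj(n,place(octo(o),p)): cv2.circle(q2,(int(S*(a-u+H+.0)),int(S*(b-v+H))),1,col,-1)
        out.append(cv2.resize(q2,(400,400),interpolation=cv2.INTER_AREA))
        cv2.imwrite(f"pics/ov_{n}.png",out[-1])
    cv2.imwrite("pics/ov.png",np.hstack(out))
E
python3 fit.py
```

```text
guess [0.51053609 0.15701879 0.106     ]Traceback (most recent call last):
  File "fit.py", line 22, in <module>
    r=differential_evolution(cost,[(c[0]-.02,c[0]+.02),(c[1]-.02,c[1]+.02),(.08,.13),(-.5,.5)],seed=1); p=r.x; print("tray",p.round(4),r.fun)
    return fun(*args, **kwargs)
    ret = solver.solve()
    next(self)
    ~~~~^^^^^^
    energy = self.func(parameters)
    return self.f(x, *self.args)
           ~~~~~~^^^^^^^^^^^^^^^
  File "fit.py", line 16, in cost
    return -sum(val(n,place(octo(o),p)) for n in G for o in (0,.004))
            ~~~^^^^^^^^^^^^^^^^^^^^^^^^^^^^^^^^^^^^^^^^^^^^^^^^^^^^^^
  File "fit.py", line 16, in <genexpr>
    return -sum(val(n,place(octo(o),p)) for n in G for o in (0,.004))
                ~~~^^^^^^^^^^^^^^^^^^^^
  File "fit.py", line 14, in val
    uv=proj(n,P).astype(np.float32); return cv2.remap(G[n].astype(np.float32),uv[:,:1],uv[:,1:],1).mean()
       ~~~~^^^^^
  File "h.py", line 6, in proj
    K,k1,E=cal(n); P=np.atleast_2d(P); C=P@E[:3,:3].T+E[:3,3]
           ~~~^^^
  File "h.py", line 4, in cal
    c=vision.calibration(n); return np.array(c["mtx"]),float(c["k1"]),np.array(c["extrinsics"])
ValueError: time passes only in moves, steps and waits
```

```bash
sed -i 's/^def cal/from functools import lru_cache\n@lru_cache\ndef cal/' h.py; python3 fit.py
```

```text
guess [0.51053609 0.15701879 0.106     ]
tray [0.5151 0.1595 0.1026 0.0485] -265.94122314453125
z106 [0.5173 0.1602 0.0498] -262.96600341796875
mat [ 0.5203 -0.1834 -0.3637] -214.3004150390625
glue [ 0.777 -0.021  0.04 ]
tape [0.488 0.391 0.024]
```

View pics/ov.png

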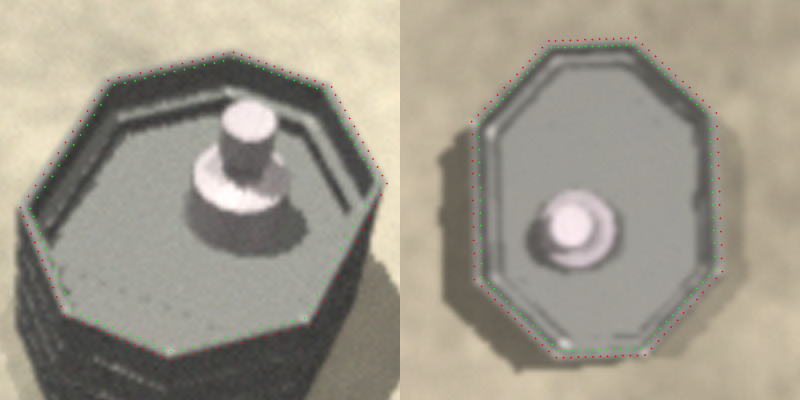

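```bash
python3 - <<'E'
from h import *
# knob top disc centre: scene (378,190), top (290,296.5)
k=tri([("scene",(378,190)),("top",(290,296.5))]); print("knob top",k.round(4), at_z("top",(290,296.5),.142).round(4), at_z("scene",(378,190),.142).round(4))
print(robot.current_eef_rot(),robot.current_time_s(),robot.tip_reach)
import math
T=np.array([.5162,.160]); ya=2.8
for i,(x,y) in enumerate([(66,46),(-66,46),(-66,-46),(66,-46)]):
    a=math.radians(ya); p=T+np.array([x*math.cos(a)-y*math.sin(a),x*math.sin(a)+y*math.cos(a)])/1000
    n=math.degrees(math.atan2(y/abs(y),x/abs(x)))+ya
    for add in (90,-90):
        yaw=(n+add+180)%360-180
        q=robot.inverse_kinematics([*p,.107],[180,0,yaw]); print(i,p.round(3),round(yaw,1),None if q is None else np.round(q,1))
for yaw in (0,90,-90,180): print(yaw,robot.inverse_kinematics([*k[:2],.13],[180,0,yaw]))
E
```

```text
knob top [0.4966 0.1688 0.1402] [0.4962 0.1695 0.142 ] [0.4987 0.1686 0.142 ]
[1.79996364e+02 1.06342453e-03 1.59963453e+02] 1.2 0.017
0 [0.58  0.209] 137.8 [-34.9  32.5  20.1  87.3 -12.   62.3  35.7]
0 [0.58  0.209] -42.2 [ -59.4   46.4   64.3   88.3  -43.    73.  -121.2]
1 [0.448 0.203] -132.2 [-32.3  18.6   7.4 107.1  -2.9  54.4 114.1]
1 [0.448 0.203] 47.8 [-49.7  20.1  29.1 107.8 -11.8  55.  -57.4]
2 [0.453 0.111] -42.2 [ -65.5   27.2   64.8  112.3  -29.    58.8 -119.6]
2 [0.453 0.111] 137.8 [-38.6  17.   27.4 111.5  -9.6  53.7  41.3]
3 [0.584 0.117] 47.8 [-41.7  34.9  42.9  91.5 -25.7  63.9 -34.6]
3 [0.584 0.117] -132.2 [-21.6  29.7  12.3  90.6  -7.   60.4 130.4]
0 [-48.53550494  23.30667529  36.53437824 101.51425975 -15.72638776
  60.34130049 -96.37046419]
90 [-44.57796861  22.36988227  31.09766495 101.37435563 -13.13606637
  59.87644616  -8.74546871]
-90 [-23.84178224  20.46999769   4.08803869 100.5787592   -1.66653484
  59.00972051 160.8471778 ]
180 [-34.40158583  20.91689064  17.64669402 100.99395317  -7.23873125
  59.19567691  75.86944411]
```

```bash
python3 - <<'E'
from h import *
k=np.array([.4970,.1690]); M=np.array([.5203,-.1834]); O=[180,0,137.8]
robot.move_to([*k,.22],O); fingers.gripper_to(.75,40)
robot.line_to([*k,.130],velocity=.1)
fingers.gripper_to(0.0,50); print("gap",robot.current_finger_gap(),robot.current_gripper_force(), robot.current_contact_force())
robot.line_to([*k,.215],velocity=.1); print("lift gap",robot.current_finger_gap(),robot.current_contact_force(),robot.current_time_s())
robot.move_to([*M,.15],O)
save("scene","carry"); print(robot.current_tool_pos(),robot.current_time_s())
E
```

```text
gap 0.26392773085432897 48.96836524363607 [-1.36695173 -0.10196352  4.43674168]
lift gap 0.25920689045683376 [-0.14316594 -0.24546469 -4.50303113] 5.7583
[ 0.52141023 -0.18071617  0.14998223] 7.1583
```

View pics/carry.png

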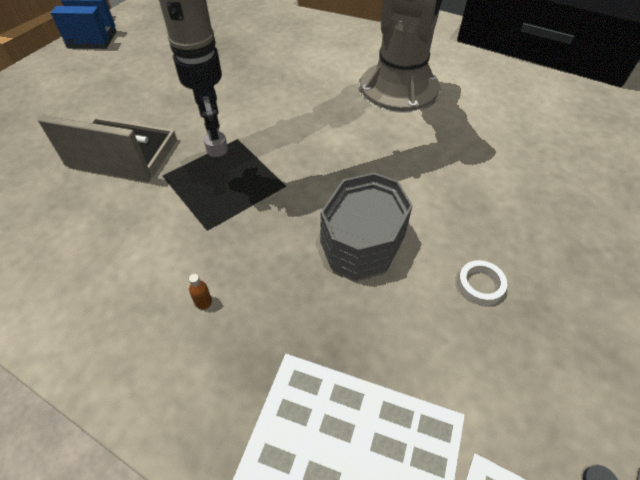

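```bash
python3 - <<'E'
from h import *
M=np.array([.5203,-.1834])
robot.line_to([*M,.068],velocity=.1)
print(robot.line_to([*M,.048],velocity=.02,f_stop=2.5), robot.current_tool_pos(),robot.current_contact_force())
fingers.gripper_to(.75); robot.pause(.1)
robot.line_to([*M,.17],velocity=.15); robot.move_to([.5803,.209,.2],[180,0,137.8])
save("top","t1"); save("scene","s1")
for n in ("top","scene"): print([(np.round(r["rect"],1),round(r["p"],2)) for l in ("weight","tray") for r in recognise(l,n)[:2]])
print(robot.current_time_s())
a,b=cv2.imread("pics/s1.png"),cv2.imread("pics/t1.png")
cv2.imwrite("pics/c1.png",np.hstack([cv2.resize(a[110:310,140:440],None,fx=1.3333,fy=1.3333*1.5),cv2.resize(b[200:350,200:500],None,fx=1.3333,fy=2.667)]))
E
```

```text
True [ 0.52023641 -0.18347854  0.05761681] [-0.23095993  0.3840358   4.8390647 ]
[(array([436.9, 292.1,  21.9,  21.5]), 0.8), (array([299.8, 290.2,  53.9,  76.2]), 0.74)]
[(array([224.2, 169.4,  23.7,  29.9]), 0.88), (array([363.8, 217.9,  81.1,  80.9]), 0.75)]
11.9917
```

View pics/c1.png

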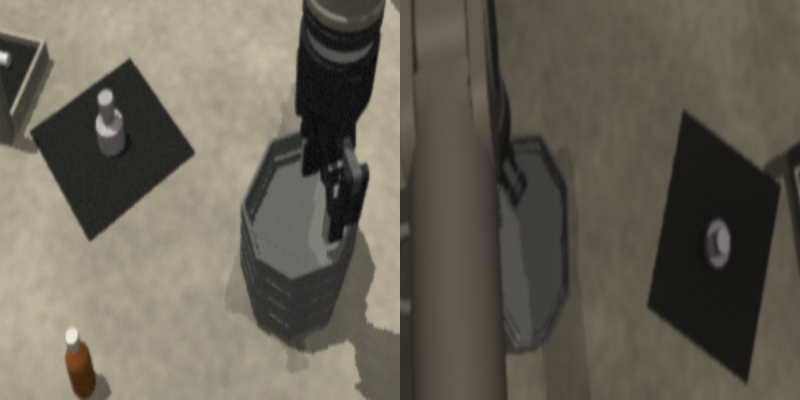

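```bash
cat > peel.py <<'E'
from h import *
from scipy.spatial.transform import Rotation as R
n=np.radians(47.8); N=np.array([np.cos(n),np.sin(n),0]); ax=np.array([N[1],-N[0],0])  # rot about +ax raises -? checked below
if np.cross(ax,N)[2]<0: ax=-ax
c2=np.array([.453,.111,.082])-.002*N
def tilt(p0,o0,deg):
    r=R.from_rotvec(ax*np.radians(deg)); return c2+r.apply(p0-c2),(r*R.from_euler("xyz",o0,degrees=True)).as_euler("xyz",degrees=True)
E
python3 - <<'E'
from h import *
from peel import *
O=[180,0,137.8]; p=[.5800,.209]
fingers.gripper_to(.6,25); robot.line_to([*p,.13],velocity=.1)
print(robot.line_to([*p,.107],velocity=.05,f_stop=6),robot.current_tool_pos())
fingers.gripper_to(0.0,25); print("gap",robot.current_finger_gap(),robot.current_contact_force())
fingers.gripper_to(0.0,100); print("gap",robot.current_finger_gap(),robot.current_contact_force(),robot.current_gripper_force())
p0=np.array(robot.current_tool_pos())
for d in (3,6,9): print(tilt(p0,O,d), robot.inverse_kinematics(*tilt(p0,O,d)) is not None)
save("scene","s2");print(robot.current_time_s())
a=cv2.imread("pics/s2.png"); cv2.imwrite("pics/c2.png",cv2.resize(a[130:290,270:470],None,fx=3,fy=3))
E
```

```text
False [0.57993002 0.2089632  0.10674557]
gap 0.03981942840506459 [-2.03313473 -0.87027964  2.19919859]
gap 0.023679793995535776 [-3.37540885 -2.28840488  4.60720344] 81.36029720306396
(array([0.57878116, 0.20743407, 0.11571417]), array([177. ,   0. , 137.8])) True
(array([0.57745055, 0.20596661, 0.12393331]), array([174. ,   0. , 137.8])) True
(array([0.57583282, 0.2041825 , 0.13203751]), array([171. ,   0. , 137.8])) True
14.4833
```

View pics/c2.png

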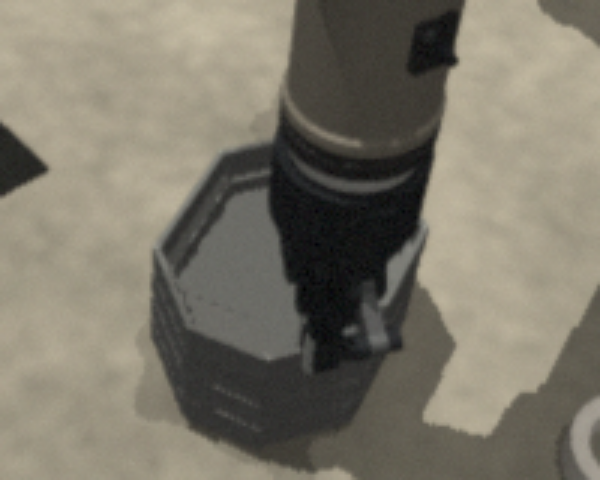

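```bash
python3 - <<'E'
from h import *
from peel import *
O=[180,0,137.8]; p0=np.array([.57993,.20896,.10675])
for d in (1.5,3,4.5,6,7.5,9):
    q,o=tilt(p0,O,d); robot.line_to(q,o,velocity=.04); print(d,robot.current_contact_force().round(1) if hasattr(robot.current_contact_force(),'round') else robot.current_contact_force(),round(robot.current_finger_gap(),3))
robot.pause(.2); print(robot.current_tool_pos())
save("scene","s3");print(robot.current_time_s())
a=cv2.imread("pics/s3.png"); cv2.imwrite("pics/c3.png",cv2.resize(a[130:290,270:470],None,fx=3,fy=3))
E
```

```text
1.5 [ 1.1 -3.1  0.5] 0.023
3 [ 0.5 -1.   0.7] 0.016
4.5 [ 0.9 -1.3  1. ] 0.018
6 [ 1.2 -0.4  0.9] 0.024
7.5 [-0.1 -0.5  0.1] 0.02
9 [ 0.1 -0.4  0.4] 0.024
[0.57566396 0.20488754 0.13107883]
16.275
```

View pics/c3.png

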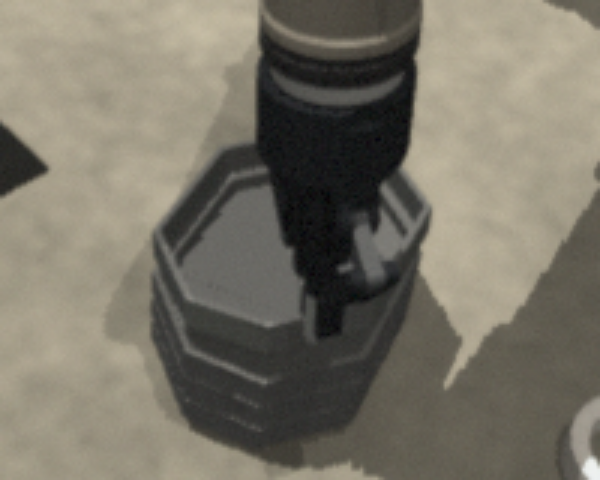

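```bash
python3 - <<'E'
from h import *
from peel import *
q=np.array([.57583,.20418,.13204])
print(robot.current_contact_force())
print(robot.line_to(q-[0,0,.008],velocity=.02,f_stop=3),robot.current_tool_pos(),robot.current_eef_rot(),robot.current_contact_force(),robot.current_finger_gap())
robot.pause(.3); print(robot.current_contact_force())
save("scene","s4");print(robot.current_time_s())
a=cv2.imread("pics/s4.png"); cv2.imwrite("pics/c4.png",cv2.resize(a[150:280,300:430],None,fx=4.6,fy=4.6,interpolation=2))
E
```

```text
[ 0.04194256  0.32855806 -0.34976591]
True [0.57634172 0.20550812 0.12682162] [ 1.70900108e+02 -1.20906703e-02  1.37819869e+02] [1.32977082 1.26583681 2.81495275] 0.01952389999344758
[2.44479503 2.27861463 3.13009258]
16.9417
```

View pics/c4.png

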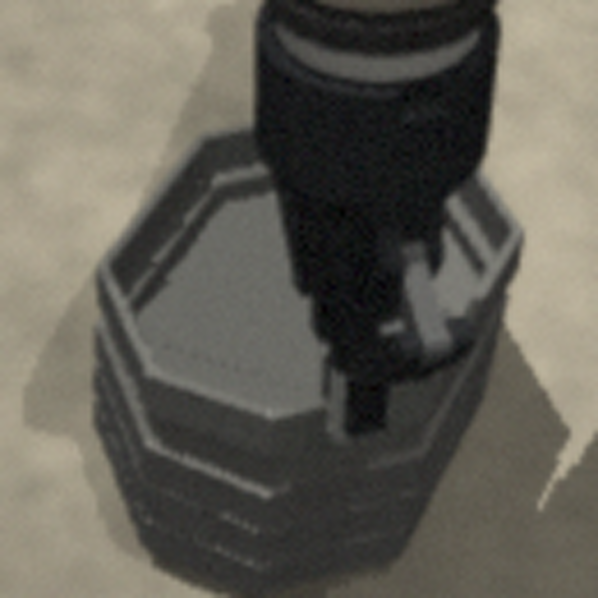

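```bash
python3 - <<'E'
from h import *
from scipy.spatial.transform import Rotation as R
from scipy.optimize import minimize
import fit
a=.09;b=.07;v=np.array([[a,b-.045],[a-.045,b],[.045-a,b],[-a,b-.045],[-a,.045-b],[.045-a,-b],[a-.045,-b],[a,.045-b]])
def grad(im):
    g=cv2.GaussianBlur(cv2.cvtColor(im,6),(0,0),.8).astype(float); return cv2.GaussianBlur(np.minimum(np.hypot(cv2.Sobel(g,6,1,0),cv2.Sobel(g,6,0,1)),80),(0,0),1.).astype(np.float32)
# vertices visible: indices of edges to use exclude gripper edges (0: corner0 wall..)
edges=[2,3,4,5,6]
def pts(p,edges,off):
    P=np.concatenate([np.linspace(v[i],v[(i+1)%8],25) for i in edges]) ; s=1-off/.08
    P=np.c_[P*s,np.full(len(P),0.)]
    r=R.from_euler("z",p[3])*R.from_rotvec([p[4],p[5],0]); return r.apply(P)+p[:3]
for f in ("s1","s2","s3","s4"):
    g=grad(cv2.imread(f"pics/{f}.png"))
    def cost(p):
        s=0
        for o in (0,.004):
            uv=proj("scene",pts(p,edges,o)).astype(np.float32); s-=cv2.remap(g,uv[:,:1],uv[:,1:],1).mean()
        # prior: z at rim edge/xy
        th=p[4:6]; return s
    d=0 if f in("s1","s2") else np.radians(9)
    # tilt in tray frame: axis along (1,-1)/sqrt2 * -> raises +x+y
    k=np.array([1,-1])/2**.5
    best=None
    for dz in np.linspace(-.004,.03,18):
      for sl in (0,.75,1.):
        if d==0 and sl<1: continue
        x0=np.array([.516,.160,.106+dz,.0485]); t=d*sl*k
        fun=lambda q:cost([q[0],q[1],q[2],.0485,*t])
        r=minimize(fun,x0[:3],method="Nelder-Mead",options=dict(initial_simplex=x0[:3]+np.r_[[np.zeros(3)],.003*np.eye(3)]))
        if abs(r.x[0]-.516)<.012 and abs(r.x[1]-.16)<.012 and (best is None or r.fun<best[0]): best=(r.fun,r.x,sl,t)
    x=np.r_[best[1],.0485,best[3]]
    rr=R.from_euler("z",.0485)*R.from_rotvec([*x[4:6],0]); c=[rr.apply(np.array([sx*.066,sy*.046,0]))+x[:3] for sx,sy in((1,1),(-1,1),(-1,-1),(1,-1))]
    print(f,round(best[0],1),best[1].round(4),best[2],"corner z",np.array(c)[:,2].round(4))
E
```

```text
s1 -111.7 [0.5094 0.1541 0.0957] 1.0 corner z [0.0957 0.0957 0.0957 0.0957]
s2 -127.1 [0.5256 0.1636 0.1134] 1.0 corner z [0.1134 0.1134 0.1134 0.1134]
s3 -103.4 [0.5192 0.1644 0.0776] 0.75 corner z [0.0869 0.0759 0.0683 0.0792]
s4 -101.4 [0.5234 0.1619 0.1246] 0.75 corner z [0.1339 0.1229 0.1153 0.1262]
```

```bash
python3 - <<'E'
from h import *
from scipy.spatial.transform import Rotation as R
a=.09;b=.07;v=np.array([[a,b-.045],[a-.045,b],[.045-a,b],[-a,b-.045],[-a,.045-b],[.045-a,-b],[a-.045,-b],[a,.045-b]])
k=np.array([1,-1,0])/2**.5; piv=np.array([-.0675,-.0475,-.024])
def pts(th,dz,dx,dy,off,edges=(3,4,5,6)):
    P=np.concatenate([np.linspace(v[i],v[(i+1)%8],30) for i in edges])*(1-off/.08); P=np.c_[P,0*P[:,0]]
    P=R.from_rotvec(-k*th if np.cross(k,[1,1,0])[2]<0 else k*th).apply(P-piv)+piv
    return R.from_euler("z",.0485).apply(P)+[.516+dx,.160+dy,.106+dz]
for f in ("scene0","s2","s3","s4"):
    g=cv2.GaussianBlur(cv2.cvtColor(cv2.imread(f"pics/{f}.png"),6),(0,0),.7).astype(float); g=cv2.GaussianBlur(np.minimum(np.hypot(cv2.Sobel(g,6,1,0),cv2.Sobel(g,6,0,1)),80),(0,0),.8).astype(np.float32)
    res=[]
    for th in ([0] if f in("scene0","s2") else np.radians(np.arange(4,11,.5))):
      for dz in np.arange(-.006,.0121,.001):
        for dx in np.arange(-.004,.0041,.002):
          for dy in np.arange(-.004,.0041,.002):
            s=0
            for o in (0,.004):
                uv=proj("scene",pts(th,dz,dx,dy,o)).astype(np.float32); s+=cv2.remap(g,uv[:,:1],uv[:,1:],1).mean()
            res.append((s,np.degrees(th),dz,dx,dy))
    res.sort(reverse=True); print(f); [print(np.round(r,4)) for r in res[:4]]
E
```

```text
scene0
[1.483326e+02 0.000000e+00 2.000000e-03 4.000000e-03 0.000000e+00]
[ 1.483023e+02  0.000000e+00 -2.000000e-03  0.000000e+00 -2.000000e-03]
[1.482984e+02 0.000000e+00 3.000000e-03 4.000000e-03 0.000000e+00]
[1.482479e+02 0.000000e+00 1.000000e-03 2.000000e-03 0.000000e+00]
s2
[ 1.371443e+02  0.000000e+00 -5.000000e-03  0.000000e+00 -2.000000e-03]
[ 1.370786e+02  0.000000e+00 -4.000000e-03  0.000000e+00 -2.000000e-03]
[ 1.36897e+02  0.00000e+00 -3.00000e-03  2.00000e-03 -2.00000e-03]
[ 1.368002e+02  0.000000e+00 -6.000000e-03 -2.000000e-03 -2.000000e-03]
s3
[ 9.74986e+01  6.50000e+00 -6.00000e-03  0.00000e+00 -4.00000e-03]
[ 9.74414e+01  7.50000e+00 -2.00000e-03  4.00000e-03 -2.00000e-03]
[ 9.74395e+01  7.00000e+00 -2.00000e-03  4.00000e-03 -2.00000e-03]
[ 9.74354e+01  7.00000e+00 -6.00000e-03  0.00000e+00 -4.00000e-03]
s4
[ 9.88856e+01  5.00000e+00 -6.00000e-03  0.00000e+00 -4.00000e-03]
[ 9.88597e+01  5.50000e+00 -6.00000e-03  0.00000e+00 -4.00000e-03]
[ 9.88522e+01  6.00000e+00 -2.00000e-03  4.00000e-03 -2.00000e-03]
[ 9.88045e+01  5.50000e+00 -1.00000e-03  4.00000e-03 -2.00000e-03]
```

```bash
python3 - <<'E'
from h import *
from peel import *
p1=np.array(robot.current_tool_pos()); o1=robot.current_eef_rot()
q,o=tilt(p1,o1,3); robot.line_to(q,o,velocity=.03); robot.pause(.2); print(robot.current_contact_force(),robot.current_finger_gap())
save("scene","s5")
robot.line_to(q+[0,0,.03],velocity=.04); print(robot.current_contact_force(),robot.current_finger_gap())
robot.line_to(q+[0,0,.10],velocity=.1)
p=np.array(robot.current_tool_pos()); robot.line_to(p,[180,0,137.8],velocity=.05)
robot.pause(.2); print(robot.current_contact_force(),robot.current_torque(),robot.current_tool_pos(),robot.current_finger_gap())
save("scene","s6");save("top","t6");print(robot.current_time_s())
a=cv2.imread("pics/s6.png"); b=cv2.imread("pics/t6.png"); cv2.imwrite("pics/c6.png",np.hstack([cv2.resize(a[60:310,150:450],(480,400)),cv2.resize(b[190:390,220:380],(320,400))]))
E
```

```text
[1.10748138 1.97786031 3.23124615] 0.02007250183641197
[ 0.18211052  0.3769723  -2.18620839] 0.02154190326106415
[ 0.04604738 -0.32434604 -2.05474802] [ 0.06440718 -0.11295353 -0.06723713] [0.57347848 0.20172838 0.23429543] 0.015191311821839821
20.05
```

View pics/c6.png

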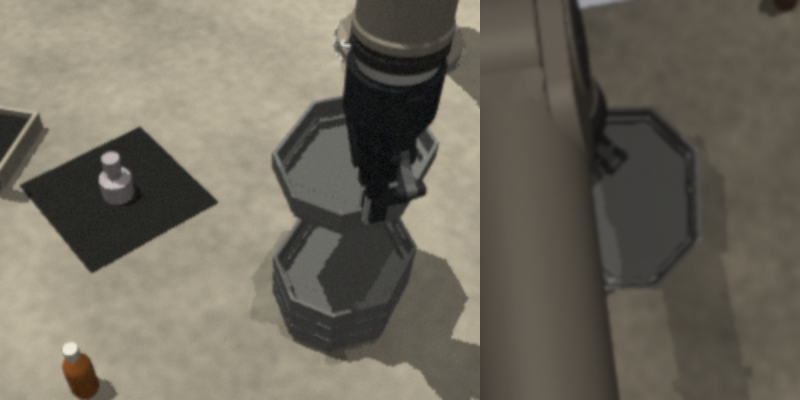

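```bash
python3 - <<'E'
from h import *
O=[180,0,137.8]
robot.line_to([.584,-.134,.234],O,velocity=.12); robot.line_to([.584,-.134,.198],velocity=.05)
robot.pause(.5); print(robot.current_contact_force(),robot.current_tool_pos(),robot.current_finger_gap(),robot.current_gripper_force())
save("scene","s7");save("top","t7");print(robot.current_time_s())
print([np.round(r["rect"],1) for r in recognise("tray","top")[:1]], [at_z("top",r["rect"][:2],.19).round(3) for r in recognise("tray","top")[:1]])
a=cv2.imread("pics/s7.png"); b=cv2.imread("pics/t7.png"); cv2.imwrite("pics/c7.png",np.hstack([cv2.resize(a[60:310,100:450],(480,343)),cv2.resize(b[200:371,360:520],(320,343))]))
E
```

```text
[-0.25561322  0.49938705 -1.48945543] [ 0.58401881 -0.13401378  0.19808708] 0.024539394101832885 80.70452928543091
24.4833
[array([433.4, 287.5,  23.5,  52.3])] [array([ 0.516, -0.132,  0.19 ])]
```

View pics/c7.png

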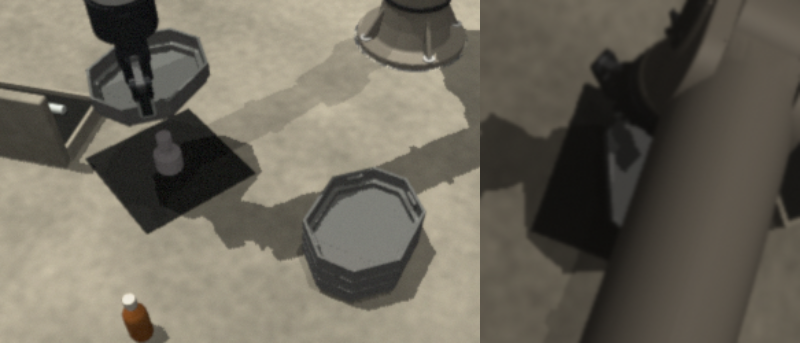

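```bash
python3 - <<'E'
from h import *
a=.09;b=.07;v=np.array([[a,b-.045],[a-.045,b],[.045-a,b],[-a,b-.045],[-a,.045-b],[.045-a,-b],[a-.045,-b],[a,.045-b]])
c,s=np.cos(.0485),np.sin(.0485)
print(proj("scene",np.c_[v@np.array([[c,s],[-s,c]])+[.5203,-.1834],np.full(8,.196)]).round(0).tolist())
E
```

```text
[[187.0, 140.0], [223.0, 133.0], [251.0, 105.0], [244.0, 86.0], [223.0, 79.0], [191.0, 85.0], [162.0, 110.0], [165.0, 131.0]]
```

```bash
python3 -c "
from h import *
print(np.abs(robot.current_dq()).max()); print(workorder.close_job())"
```

```text
0.10574915641369062
the job is handed in; nothing more can be done
None
```

The job is handed in, and no verdict came back. The weight stands on the mat, and only the top tray was peeled off, corner first. In the last pictures the arm holds it roughly level over the mat at about 16 cm. Its centre looked perhaps 10 mm off the mat's, inside the 50 mm limit, and the lower trays, bottle and tape looked undisturbed.

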